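# Turn the lime dish to the juicer

## Task

Take the steel dish that has the lime in it by its bail, lift it straight up off the chopping board, and only then turn it a quarter turn in the air, so that its pouring lip faces squarely out over the end of the board on the juicer's side. Keep the dish level, the lime in its centre and your fingers off the lime, and leave the empty dish and everything else standing where it is. Finish still holding the dish, level and at rest, about 10 cm above the board.

Things in the scene. Friction and masses are not known exactly. Their poses are not given: they have to be found in the camera images.
- dish: Round steel dish holding the lime, 0.18 to 0.34 kg. Origin: centre of its underside; z up, x to its lip. Rim 125 mm across, 32 mm high. Cone floor of 10 degrees, 6 mm up at the middle: the ball settles in the centre, rolls off if tilted or jerked (over 1.5 m/s2). It stands on the left or right half of the board, x along the board's x within 6 degrees, lip away from the robot.
- dish_grip (a point): Centre of the dish's grip, 100 mm above the underside, over the dish's centre: a straight flat-sided bar 56 mm long (dish y), 12 mm thick (dish x), 18 mm high, on top of a rigid upright bail of 8 mm bar that spans the dish along its y, 140 mm wide, open below. Same axes as the dish.
- dish_lip (a point): Tip of the dish's pouring lip, a channel 36 mm wide in a gap of the rim, 88 mm from the centre along the dish's x and 20 mm above its underside.
- spare_dish: An identical but empty dish, standing on the other part of the board about 230 mm away, the same way round. To be left alone.
- lime_center (a point): Centre of the lime, a loose ball 42 mm in diameter, 40 to 65 g, lying at the middle of the dish; its centre 27 mm and its top 48 mm above the dish's underside.
- board: Fixed cream chopping board, 240 mm (x) by 420 mm (y) by 20 mm thick, origin at the centre of its underside, which is on the work surface. Its long axis is y; its two ends are at +y (robot's left) and -y (robot's right); x points away from the robot. Turned by up to 17 degrees either way.
- juicer: Fixed electric citrus juicer: white round base, steel bowl 172 mm across with a white ribbed cone on top, 210 mm tall, spout to the robot. Origin: centre of its underside. It stands beyond one end of the board, left (+y) or right (-y); a steel napkin box of 130 by 150 by 150 mm stands at the other side.
- napkin_box: Fixed dark steel napkin box 130 by 150 by 150 mm, origin at the centre of its underside. Not used.
- cup: Open paper cup, 72 mm across, 85 mm high, standing on the work surface close behind the board. Origin: centre of its underside. Leave alone.
- spoon: Steel spoon 170 mm long lying on the board between the two dishes, along the board's x. Leave alone.
- water_a: Water bottle, 62 mm across, 190 mm tall, behind the board. Leave alone.
- water_b: Another such bottle. Leave alone.
- jar: Amber glass jar, 72 mm across, 90 mm tall, behind the board. Leave alone.
- bowl: White bowl, 110 mm across, 45 mm high, behind the board. Leave alone.
Mind the look-alikes: they are no part of the job. Leave any brown look-alike of the dish alone.

How it is judged (in metres and radians):
On the way, in this order (a step that is already met when the one before it is completed fails the run):
1. the dish is lifted clear of the board, not yet turned, the lime in it (height (world z) of dish above 0.04 m and angle between the x axis of dish and the x axis of board, either way round below 0.35 rad and horizontal distance between lime_center and dish below 0.025 m and contact force between the fingers and dish above 0.5 N), for 0.1 s.
2. in the air, the dish is turned a quarter turn, lip to the juicer's end of the board, level, the lime in its centre (angle between the x axis of dish and the y axis of board, either way round below 0.17 rad and x of juicer in the frame of dish above 0.03 m and horizontal distance between lime_center and dish below 0.009 m and z of lime_center in the frame of dish between 0.018 and 0.036 m and height (world z) of dish between 0.085 and 0.24 m and angle between dish's own z axis and vertical below 0.12 rad and contact force between the fingers and dish above 0.5 N and horizontal distance between dish and board below 0.22 m and linear speed of dish below 0.03 m/s and angular speed of dish below 0.15 rad/s), for 0.2 s.
At the end, for the whole second after the job is handed in: Held by the fingers above the board (within 220 mm of its centre), underside 85 to 240 mm above the work surface, tilt under 7 degrees, at rest; lip along the board's long axis within 10 degrees, towards the juicer's side; lime in the dish within 9 mm of its centre (all of step 2); the arm keeps its last pose, push and grip.
It fails at once if the lime rolled away from the dish's centre (more than 25 mm) (horizontal distance between lime_center and dish above 0.025 m).
It fails at once if the dish was tilted by more than 15 degrees (angle between dish's own z axis and vertical above 0.26 rad).
It fails at once if the lime was touched by the robot (contact force between the arm and lime above 0.3 N).
It fails at once if the empty dish or a bystander was moved (more than 20 mm) or tipped (distance of any of spare_dish, water_a, water_b, jar, cup, spoon, bowl from where it was at the start of the episode above 0.02 m or angle between any of spare_dish, water_a, water_b, jar, cup, spoon, bowl's own z axis and vertical above 0.3 rad).
It also fails if it takes over 48 s, if anything falls off the work surface, if the arm or the gripper's body presses on something with over 40 N, if the wrist force passes 120 N, or if a joint passes its speed limit or range.

## Robot

A 6-joint arm with a two-finger parallel gripper is mounted at the origin on the work surface. World frame = base frame: x ahead of the robot, y to its left, z up, the work surface at z = 0. Lengths are in m, angles in degrees, forces in N, time in s.
With the tool pointing down it reaches from about 0.25 to 0.725 m from the base axis. Payload 9.7 kg.
Tool frame: the origin (TCP) lies on the centre line of the jaws, within the pads' length; the fingertips stand 19 mm ahead of it and the grasp point (between the pads) is the TCP (bot.tcp_to_tips is the z of the fingertips in the tool frame, in m); z points along the fingers, y is the line along which they close (so a half turn about z gives the same grasp; the last joint's range is limited). The gripper opens to 85 mm and grips with 20 to 120 N. Pads are 22 mm wide; open, the fingers measure 114 mm over their backs; the gripper's body (76 mm by 85 mm) begins 54 mm behind the grasp point. The pads swing forward as they close: fully open they stand 13 mm farther back than shut.
Start: joints at [67.781, 4.979, 10.078, 95.1, 0, 90], TCP at [0.208, 0.509, 0.25] pointing down, gripper open.
Joint ranges: [-179.16, 179.16], [-48.56, 103.87], [-65.8, 70.77], [-126.05, 130.52], [-82.76, 87.17], [-180, 180]. Speed limits (degrees/s): [127.2, 127.2, 147.25, 180, 180, 180].

## Interface

Orientations are given as [roll, pitch, yaw] about the fixed x, y, z axes, in that order (R = Rz(yaw) Ry(pitch) Rx(roll)).
In Python, from workcell import bot gives the robot as it stands. The module is installed in compiled form; this text tells all that it offers.
- The arm moves only by the tool play_rows, never from a script. Its argument "increments" is a list of rows, each an object with "slide": the shift along the tool's x, y, z in mm, a list of three; "angular": the turn, a rotation vector about the tool's x, y, z in degrees, a list of three; "claw": the opening, from -1 (shut) to 1 (fully open). In form: [{"slide": [x, y, z], "angular": [rx, ry, rz], "claw": claw}, ...]. A call has 1 to 8 rows; each row shifts and turns the commanded pose from where the row before left it, along the tool's axes as they then stand; what a row does not reach is not made up. A row lasts 1/10 s, in which the tool goes at most 50 mm and 8.59 degrees, less where a joint would pass 70% of its speed; a pose out of reach is approached as far as the arm can. A call is refused whole if a number of a shift passes 50 or a number of a turn 8.59, either way. A call with a gripper value outside its range is refused whole. The fingers move at their own pace and stop on an object; "squeeze" is the grip in N (left out, the last holds). Time passes only in rows, so rows that do not move let the fingers close. It gives the time, the measured TCP pose, the force, the opening and the grip force at its end, in the units of the state.
- bot.get_obs(): the state, without advancing time (a new reading comes with each control period).
- bot.camera(name): name is "side" or "top" or "wrist"; returns the picture (420x560x3 uint8, red, green, blue); there is no depth.
- bot.camera_info(name): a dict with "fovy" (degrees; the focal length in pixels is half the picture's height over the tangent of half this angle, whatever the lens; pixels are square), "cx", "cy" (the principal point, pixels), "R" (3x3) and "t" (3): a world point X has camera coordinates R X + t. Camera axes: x right, y down, z forward; pixel columns grow to the right and rows downward; lengths in m; the calibration is good to about 2 mm. The wrist camera is an equidistant fisheye: a pixel r from the principal point sees the ray r / f radians off the axis. A picture is of the moment at which its call begins: read the wrist's pose just before it. camera_info takes no time and is no camera call; for the wrist camera it gives the pose at the moment of the call.
- bot.job_done(): hands the job in; it is judged then, once.
The state is a dict: "time": time; "q": joint angles; "qd": joint speeds; "joint_efforts": joint torques, N m; "ee_pos": TCP position; "tcp_rot": TCP orientation; "wrist_force": force on the tool from outside, world axes, zero at the start; "torque": the same for the moment, N m; "opening": finger opening in m; "grasp_force": force on a finger pad.
Only numpy, scipy, OpenCV 4.12 (cv2) and the standard library are available. Lean on these libraries where they do the work, as an engineer would, in place of code of your own. Each camera call takes 0.05 s, during which the arm holds its last target. There are 200 camera calls.

## Working session

There is one attempt and no reset: what is moved stays moved. The work goes in short steps, Python scripts to look and compute and a tool call to move; the robot and the scene stay as the last step left them, time stands still between calls to the robot, and variables do not carry over. Pictures are saved under pics/ and viewed, at most 10 in all, crops included, and the job is handed in when it is done.

Besides the shell and the picture viewer there is one more tool, called after "Request:" by a JSON object that holds its "op" and its "data". play_rows: Moves the arm, as the interface text tells. Its arguments: {"type":"object","properties":{"increments":{"type":"array"},"squeeze":{"type":"number"}},"required":["increments"]}

```bash
mkdir -p pics; python3 - <<'E'
from workcell import bot
import cv2,numpy as np
print({k:np.round(v,3).tolist() for k,v in bot.get_obs().items()}, bot.tcp_to_tips)
for n in ("top","side"):
    im=bot.camera(n); cv2.imwrite(f"pics/{n}0.png",im[:,:,::-1])
    i=bot.camera_info(n); print(n,{k:np.round(v,4).tolist() for k,v in i.items()})
E
```

```text
{'time': 0.0, 'q': [67.78, 5.01, 10.037, 95.098, 0.0, 90.001], 'qd': [-0.002, -0.131, 0.117, 0.228, 0.091, 0.045], 'joint_efforts': [-0.001, -52.038, 46.481, 0.016, -0.0, -0.0], 'ee_pos': [0.208, 0.509, 0.25], 'tcp_rot': [-179.93, -0.0, 157.78], 'wrist_force': [-0.772, -0.951, -0.604], 'torque': [0.048, 0.026, -0.018], 'grasp_force': 0.0, 'opening': 0.085} 0.019
top {'fovy': 49.7355, 'cx': 287.7147, 'cy': 204.0574, 'R': [[0.0151, -0.9999, 0.0004], [-0.9869, -0.015, -0.1604], [0.1604, 0.002, -0.9871]], 't': [0.0201, 0.5333, 1.3222]}
side {'fovy': 56.1027, 'cx': 280.0778, 'cy': 205.4302, 'R': [[0.7744, -0.6326, -0.01], [-0.3009, -0.3545, -0.8853], [0.5565, 0.6886, -0.4649]], 't': [-0.3958, 0.2546, 0.8632]}
```

View pics/top0.png

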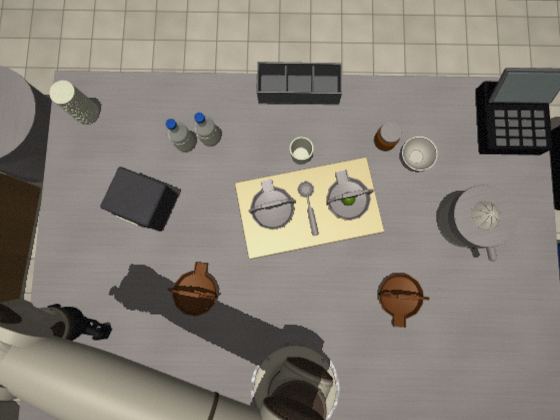

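View pics/side0.png

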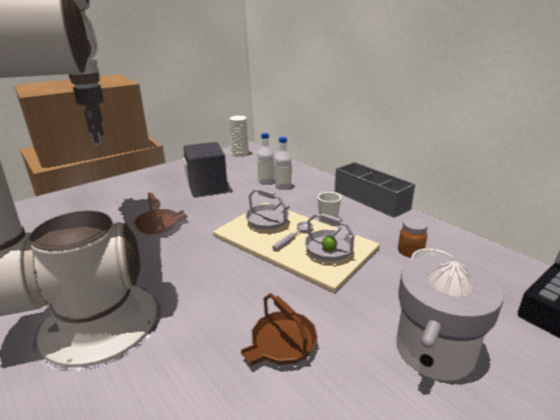

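Candidates (top view): the steel dish with the lime at (349,198), the empty steel dish at (271,208), and brown look-alikes at (196,292) and (401,296). I choose the one with the lime. The juicer is at (482,218), on the robot's right (-y), so the dish turns clockwise. Next is a close crop and the measurements.

```bash
cat > h.py <<'E'
from workcell import bot
import cv2,numpy as np
H=420
def ray(n,p):
    i=bot.camera_info(n); f=H/2/np.tan(np.radians(i["fovy"])/2)
    R=np.array(i["R"]);t=np.array(i["t"])
    d=R.T@np.array([(p[0]-i["cx"])/f,(p[1]-i["cy"])/f,1]); return -R.T@t,d
def onz(n,p,z):
    o,d=ray(n,p); return o+d*(z-o[2])/d[2]
def proj(n,X):
    i=bot.camera_info(n); f=H/2/np.tan(np.radians(i["fovy"])/2)
    c=np.array(i["R"])@X+np.array(i["t"]); return np.array([i["cx"]+f*c[0]/c[2],i["cy"]+f*c[1]/c[2]])
def cross(p,q):
    (o1,d1),(o2,d2)=ray("top",p),ray("side",q)
    A=np.c_[d1,-d2]; s=np.linalg.lstsq(A,o2-o1,rcond=None)[0]
    a,b=o1+s[0]*d1,o2+s[1]*d2; return (a+b)/2,np.linalg.norm(a-b)
E
python3 - <<'E'
from h import *
a=cv2.imread("pics/top0.png");b=cv2.imread("pics/side0.png")
g={}
for n,im in(("top",a),("side",b)):
    hsv=cv2.cvtColor(im,cv2.COLOR_BGR2HSV)
    m=cv2.inRange(hsv,(35,90,30),(75,255,255)); k,l,s,c=cv2.connectedComponentsWithStats(m)
    j=1+np.argmax(s[1:,4]); g[n]=c[j]; print(n,"lime",s[j],c[j])
    if n=="top":
        m=cv2.inRange(hsv,(18,60,120),(34,255,255));k,l,s,c=cv2.connectedComponentsWithStats(m)
        j=1+np.argmax(s[1:,4]); cs=cv2.findContours((l==j).astype(np.uint8),0,2)[0]
        hull=cv2.convexHull(max(cs,key=cv2.contourArea))
        W=np.array([onz("top",p[0],.02)[:2] for p in hull])
        r=cv2.minAreaRect((W*1000).astype(np.float32));print("board",r);print(cv2.boxPoints(r))
print("lime xyz",cross(g["top"],g["side"]), onz("top",g["top"],.047))
print("juicer",onz("top",(482,210),.2))
A=cv2.resize(a[155:235,310:390],None,fx=5,fy=5,interpolation=cv2.INTER_CUBIC)
B=cv2.resize(b[205:285,290:370],None,fx=5,fy=5,interpolation=cv2.INTER_CUBIC)
cv2.imwrite("pics/crop1.png",np.hstack([A,B]))
E
```

```text
top lime [342 197  13   8  82] [348.43902439 200.47560976]
board ((529.2266845703125, -35.465545654296875), (239.21136474609375, 418.23809814453125), 12.233776092529297)
[[ 368.02457  143.56009]
 [ 456.6496  -265.1803 ]
 [ 690.42883 -214.49118]
 [ 601.8038   194.2492 ]]
side lime [322 236  14  15 162] [328.74691358 243.18518519]
lime xyz (array([ 0.54717244, -0.15531737,  0.05107724]), np.float64(0.004838072651028544)) [ 0.54595278 -0.15430391  0.047     ]
juicer [ 0.49924629 -0.48852637  0.2       ]
```

View pics/crop1.png

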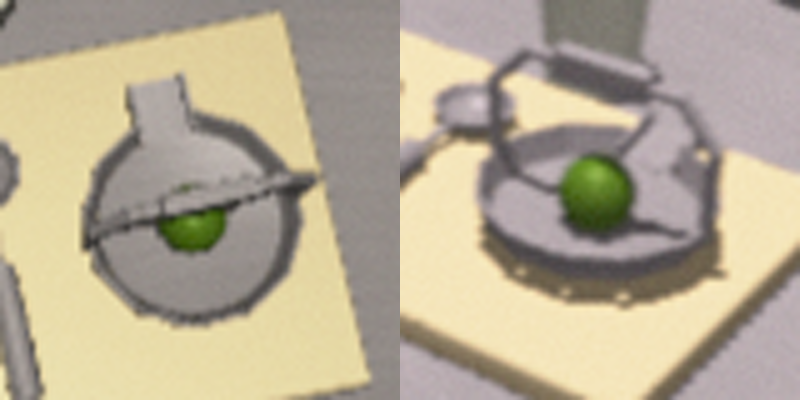

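The crop confirms it. Left half: steel dish with lime, grip bar from about (135,213) to (250,187), bail ends (88,240) and (318,182), lip tip at (156,80). Right half (side view): grip bar from (555,50) to (655,85).

```bash
python3 - <<'E'
from h import *
T=lambda x,y:((x+.5)/5-.5+310,(y+.5)/5-.5+155); S=lambda x,y:((x-400+.5)/5-.5+290,(y+.5)/5-.5+205)
print("grip",cross(T(195,199),S(606,72)))
print("grip@.12",onz("top",T(195,199),.125))
l,r=onz("top",T(88,240),.07),onz("top",T(318,182),.07); d=l-r
print("bail",l,r,np.linalg.norm(d),np.degrees(np.arctan2(-d[0],d[1])))
l,r=onz("top",T(138,213),.125),onz("top",T(250,188),.125); d=l-r
print("bar",l,r,np.linalg.norm(d),np.degrees(np.arctan2(-d[0],d[1])))
lip=onz("top",T(156,80),.04); c=np.array([.547,-.155,.04]); d=lip-c; print("lip",lip,np.linalg.norm(d),np.degrees(np.arctan2(d[1],d[0])))
# rim circle
a=cv2.imread("pics/top0.png")
pts=[T(*p) for p in((88,190),(95,260),(130,305),(193,322),(255,300),(295,245),(298,200),(265,145),(105,155))]
W=np.array([onz("top",p,.045)[:2]*1000 for p in pts],np.float32); print(cv2.minEnclosingCircle(W))
o=bot.get_obs();print(o["ee_pos"],o["tcp_rot"]);i=bot.camera_info("wrist");R=np.array(i["R"]);print(-R.T@i["t"],R,i["fovy"],i["cx"],i["cy"])
E
```

```text
grip (array([ 0.55472682, -0.14821306,  0.11795388]), np.float64(0.008644887735351672))
grip@.12 [ 0.55000036 -0.14443501  0.125     ]
bail [ 0.53466133 -0.08843662  0.07      ] [ 0.57162275 -0.22487152  0.07      ] 0.14135285621799046 15.158100043544687
bar [ 0.54143185 -0.11204242  0.125     ] [ 0.55683318 -0.17573864  0.125     ] 0.06553174538555316 13.592858058757779
lip [ 0.63946757 -0.13248316  0.04      ] 0.09516964023226168 13.685771276831247
((552.8515625, -153.45083618164062), 65.10713195800781)
[0.20792051 0.50898273 0.24963345] [-1.79929770e+02 -6.87079720e-04  1.57777609e+02]
[0.13899108 0.53606606 0.37294104] [[ 0.37872077  0.92550982 -0.00146723]
 [ 0.88657058 -0.36233082  0.28759168]
 [ 0.2656373  -0.11021774 -0.95775199]] 65.70646984690485 276.487104964248 212.38005686999233
```

Request:
{"op": "play_rows", "data": {"increments": [{"slide":[-15,-13,0],"angular":[0,0,0],"claw":1},{"slide":[-34,-29,0],"angular":[0,0,0],"claw":1},{"slide":[-34,-29,0],"angular":[0,0,0],"claw":1},{"slide":[-34,-29,0],"angular":[0,0,0],"claw":1},{"slide":[-34,-29,0],"angular":[0,0,0],"claw":1},{"slide":[-34,-29,0],"angular":[0,0,0],"claw":1},{"slide":[-34,-29,0],"angular":[0,0,0],"claw":1},{"slide":[-34,-29,0],"angular":[0,0,0],"claw":1}]}}

```text
time: 0.9
ee_pos: [0.3608, 0.2118, 0.2501]
tcp_rot: [-180.0, -0.0, 157.8]
wrist_force: [0.8, 0.8, -0.2]
opening: 0.0852
grasp_force: 0.0
```

Request:
{"op": "play_rows", "data": {"increments": [{"slide":[-34,-29,0],"angular":[0,0,0],"claw":1},{"slide":[-34,-29,0],"angular":[0,0,0],"claw":1},{"slide":[-34,-29,0],"angular":[0,0,0],"claw":1},{"slide":[-34,-29,0],"angular":[0,0,0],"claw":1},{"slide":[-34,-29,0],"angular":[0,0,0],"claw":1},{"slide":[-34,-29,0],"angular":[0,0,0],"claw":1},{"slide":[-34,-29,0],"angular":[0,0,0],"claw":1},{"slide":[-34,-29,0],"angular":[0,0,0],"claw":1}]}}

```text
time: 1.7
ee_pos: [0.525, -0.106, 0.25]
tcp_rot: [180.0, -0.0, 157.8]
wrist_force: [0.3, 1.1, 1.2]
opening: 0.0854
grasp_force: 0.0
```

Request:
{"op": "play_rows", "data": {"increments": [{"slide":[-28,-20,0],"angular":[0,0,4],"claw":1},{"slide":[-15,-15,0],"angular":[0,0,8],"claw":1},{"slide":[0,0,0],"angular":[0,0,8],"claw":1},{"slide":[0,0,0],"angular":[0,0,8],"claw":1},{"slide":[0,0,0],"angular":[0,0,8],"claw":1},{"slide":[0,0,0],"angular":[0,0,8],"claw":1},{"slide":[0,0,0],"angular":[0,0,8],"claw":1},{"slide":[0,0,0],"angular":[0,0,2],"claw":1}]}}

```text
time: 2.5
ee_pos: [0.5497, -0.1533, 0.2498]
tcp_rot: [-180.0, -0.0, 103.5]
wrist_force: [1.0, -0.2, 0.4]
opening: 0.0852
grasp_force: 0.0
```

```bash
python3 - <<'E'
from h import *
i=bot.camera_info("wrist");im=bot.camera("wrist");cv2.imwrite("pics/w1.png",im[:,:,::-1])
o=bot.get_obs();print(o["ee_pos"],o["tcp_rot"],o["q"])
R=np.array(i["R"]);f=210/np.tan(np.radians(i["fovy"])/2)
np.savez("w1.npz",R=R,t=i["t"],f=f,c=[i["cx"],i["cy"]])
E
```

```text
[ 0.54965815 -0.15326666  0.24983134] [-1.79958198e+02 -2.57130803e-02  1.03537357e+02] [-1.55815836e+01  7.90204850e+00  1.32190958e+01  9.53660787e+01
  2.12133132e-03  6.08810494e+01]
```

View pics/w1.png

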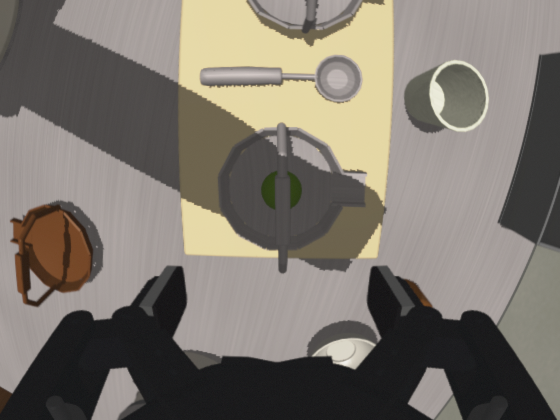

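The wrist view shows the lime at (281,190), the bail as a straight line from (281,125) to (283,270), and the lip tip at (364,188). The fingers straddle the bail's plane. I'll cast these to the world frame.

```bash
python3 - <<'E'
import numpy as np,cv2
w=np.load("w1.npz");R,t,f,c=w["R"],w["t"],w["f"],w["c"]
def onz(p,z):
    v=(np.array(p,float)-c);r=np.hypot(*v);th=r/f
    d=R.T@np.array([*(np.sin(th)*v/r),np.cos(th)]);o=-R.T@t;return (o+d*(z-o[2])/d[2])
print("f",f)
g=cv2.cvtColor(cv2.imread("pics/w1.png"),cv2.COLOR_BGR2HSV)
m=cv2.inRange(g[150:230,240:320],(35,120,20),(80,255,255));k=cv2.moments(m,True);p=(240+k["m10"]/k["m00"],150+k["m01"]/k["m00"])
x,y,wd,h=cv2.boundingRect(m);print("lime",p,(240+x,150+y,wd,h),onz((240+x+wd/2-.5,150+y+h/2-.5),.047))
a,b=onz((281.5,185),.129),onz((283,240),.129);d=a-b
print("bar",a,b,np.degrees(np.arctan2(-d[0],d[1])))
a,b=onz((281.5,126),.075),onz((283,268),.075);d=a-b;print("bail",a,b,(a+b)/2,np.linalg.norm(d),np.degrees(np.arctan2(-d[0],d[1])))
l=onz((364,188),.04);print("lip",l)
cs=np.array([onz(q,.02)[:2]*1000 for q in((187,253),(377,257))]);print("board corners",cs)
im=cv2.imread("pics/w1.png")[110:290,200:400];cv2.imwrite("pics/w1c.png",cv2.resize(im,None,fx=3,fy=3,interpolation=cv2.INTER_CUBIC))
E
```

```text
f 325.19226210127806
lime (279.7762938230384, 189.56928213689483) (262, 172, 39, 36) [ 0.55275846 -0.15316893  0.047     ]
bar [ 0.54696752 -0.13194621  0.129     ] [ 0.55884675 -0.17554177  0.129     ] 15.242318147789838
bail [ 0.53743636 -0.08936592  0.075     ] [ 0.57227104 -0.22597227  0.075     ] [ 0.5548537  -0.15766909  0.075     ] 0.1409778295084444 14.305574886747214
lip [ 0.6394138  -0.13170978  0.04      ]
board corners [[ 461.90039058 -261.58908466]
 [ 689.52079188 -212.95841893]]
```

View pics/w1c.png

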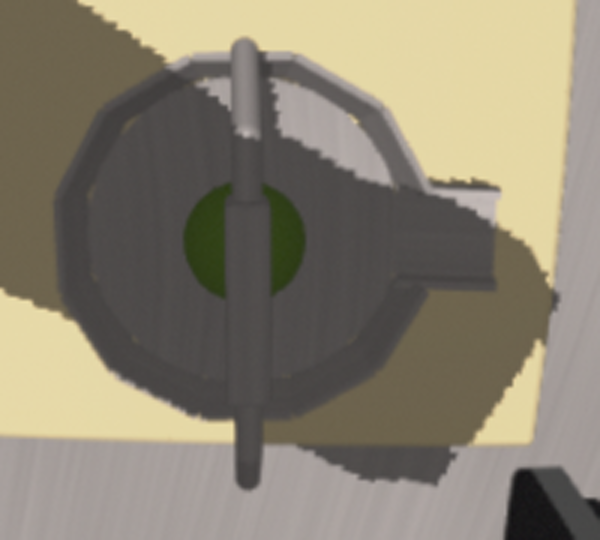

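The crop gives the grip bar from (282,178) to (283,245). All views agree on a dish centre of about (0.5535,-0.1545) and a yaw of about 14.2°. Descending over it.

Request:
{"op": "play_rows", "data": {"increments": [{"slide":[-2,3.5,10],"angular":[0,0,-0.7],"claw":1},{"slide":[0,0,25],"angular":[0,0,0],"claw":1},{"slide":[0,0,30],"angular":[0,0,0],"claw":1},{"slide":[0,0,30],"angular":[0,0,0],"claw":1},{"slide":[0,0,20],"angular":[0,0,0],"claw":1},{"slide":[0,0,10],"angular":[0,0,0],"claw":1},{"slide":[0,0,6],"angular":[0,0,0],"claw":1},{"slide":[0,0,0],"angular":[0,0,0],"claw":1}]}}

```text
time: 3.35
ee_pos: [0.5536, -0.1544, 0.1189]
tcp_rot: [-180.0, -0.0, 104.5]
wrist_force: [0.1, -0.3, 0.7]
opening: 0.0853
grasp_force: 0.0
```

```bash
python3 - <<'E'
from h import *
im=bot.camera("wrist");s=bot.camera("side")
cv2.imwrite("pics/w2.png",np.hstack([cv2.resize(im,(400,300)),cv2.resize(np.ascontiguousarray(s[165:300,240:420]),(400,300))])[:,:,::-1])
o=bot.get_obs();print(o["ee_pos"],o["tcp_rot"],o["wrist_force"])
E
```

```text
[ 0.55411151 -0.15451914  0.12025708] [1.79933727e+02 3.93342041e-02 1.04503972e+02] [-0.73972181  0.18492659  0.00744441]
```

View pics/w2.png

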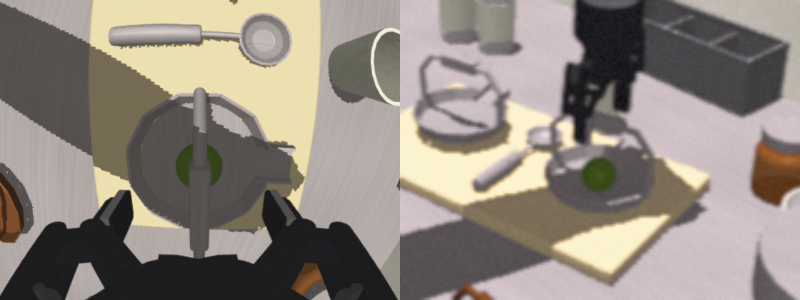

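The bar at (200,210) lies midway between the fingers at (120,205) and (275,205). Closing slowly.

Request:
{"op": "play_rows", "data": {"increments": [{"slide":[0,0,0],"angular":[0,0,0],"claw":0.3},{"slide":[0,0,0],"angular":[0,0,0],"claw":-0.2},{"slide":[0,0,0],"angular":[0,0,0],"claw":-0.4},{"slide":[0,0,0],"angular":[0,0,0],"claw":-0.45},{"slide":[0,0,0],"angular":[0,0,0],"claw":-0.49},{"slide":[0,0,0],"angular":[0,0,0],"claw":-0.53},{"slide":[0,0,0],"angular":[0,0,0],"claw":-0.56},{"slide":[0,0,0],"angular":[0,0,0],"claw":-0.59}], "squeeze": 30}}

```text
time: 4.25
ee_pos: [0.5536, -0.1544, 0.1193]
tcp_rot: [-180.0, -0.0, 104.5]
wrist_force: [-0.3, -0.5, -0.7]
opening: 0.0175
grasp_force: 0.0
```

Request:
{"op": "play_rows", "data": {"increments": [{"slide":[0,0,0],"angular":[0,0,0],"claw":-0.61},{"slide":[0,0,0],"angular":[0,0,0],"claw":-0.63},{"slide":[0,0,0],"angular":[0,0,0],"claw":-0.65},{"slide":[0,0,0],"angular":[0,0,0],"claw":-0.67},{"slide":[0,0,0],"angular":[0,0,0],"claw":-0.69},{"slide":[0,0,0],"angular":[0,0,0],"claw":-0.71},{"slide":[0,0,0],"angular":[0,0,0],"claw":-0.73},{"slide":[0,0,0],"angular":[0,0,0],"claw":-0.75}]}}

```text
time: 5.05
ee_pos: [0.5537, -0.1544, 0.1193]
tcp_rot: [180.0, 0.0, 104.5]
wrist_force: [1.0, 1.4, 0.5]
opening: 0.0117
grasp_force: 29.5
```

Request:
{"op": "play_rows", "data": {"increments": [{"slide":[0,0,0],"angular":[0,0,0],"claw":-0.78},{"slide":[0,0,0],"angular":[0,0,0],"claw":-0.82},{"slide":[0,0,0],"angular":[0,0,0],"claw":-0.88},{"slide":[0,0,0],"angular":[0,0,0],"claw":-1},{"slide":[0,0,0],"angular":[0,0,0],"claw":-1},{"slide":[0,0,0],"angular":[0,0,0],"claw":-1}], "squeeze": 40}}

```text
time: 5.65
ee_pos: [0.5537, -0.1544, 0.1193]
tcp_rot: [180.0, 0.0, 104.5]
wrist_force: [1.6, -0.2, 0.6]
opening: 0.0116
grasp_force: 40.5
```

Request:
{"op": "play_rows", "data": {"increments": [{"slide":[0,0,-1],"angular":[0,0,0],"claw":-1},{"slide":[0,0,-3],"angular":[0,0,0],"claw":-1},{"slide":[0,0,-5],"angular":[0,0,0],"claw":-1},{"slide":[0,0,-6],"angular":[0,0,0],"claw":-1},{"slide":[0,0,-6],"angular":[0,0,0],"claw":-1},{"slide":[0,0,-5],"angular":[0,0,0],"claw":-1},{"slide":[0,0,-3],"angular":[0,0,0],"claw":-1},{"slide":[0,0,-1],"angular":[0,0,0],"claw":-1}]}}

```text
time: 6.45
ee_pos: [0.5538, -0.1544, 0.1498]
tcp_rot: [180.0, 0.0, 104.5]
wrist_force: [-0.7, 0.5, -3.9]
opening: 0.012
grasp_force: 39.8
```

```bash
python3 - <<'E'
from h import *
im=bot.camera("wrist");s=bot.camera("side")
cv2.imwrite("pics/w3.png",np.hstack([cv2.resize(im,(400,300)),cv2.resize(np.ascontiguousarray(s[165:300,240:420]),(400,300))])[:,:,::-1])
o=bot.get_obs();print(o["ee_pos"],o["tcp_rot"],o["wrist_force"],o["torque"])
E
```

```text
[ 0.55368199 -0.1544278   0.14936352] [1.79994285e+02 3.88553457e-03 1.04480063e+02] [-0.02503773 -0.29291406 -3.66397248] [0.03713054 0.01452328 0.0604203 ]
```

View pics/w3.png

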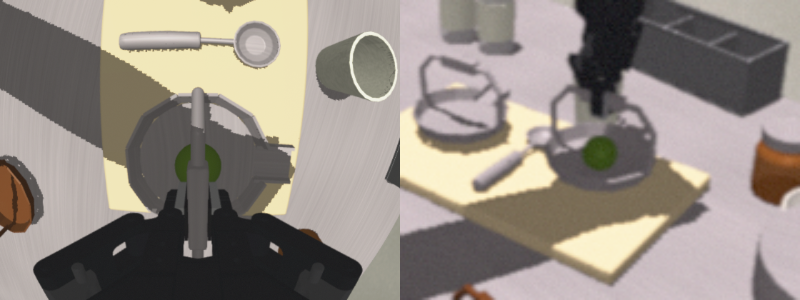

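The dish is lifted 30 mm, level and with the lime centred at (198,163). Continuing up to about 10 cm.

Request:
{"op": "play_rows", "data": {"increments": [{"slide":[0,0,-1],"angular":[0,0,0],"claw":-1},{"slide":[0,0,-3],"angular":[0,0,0],"claw":-1},{"slide":[0,0,-5],"angular":[0,0,0],"claw":-1},{"slide":[0,0,-6],"angular":[0,0,0],"claw":-1},{"slide":[0,0,-6],"angular":[0,0,0],"claw":-1},{"slide":[0,0,-6],"angular":[0,0,0],"claw":-1},{"slide":[0,0,-6],"angular":[0,0,0],"claw":-1},{"slide":[0,0,-6],"angular":[0,0,0],"claw":-1}]}}

```text
time: 7.35
ee_pos: [0.5537, -0.1544, 0.1889]
tcp_rot: [180.0, 0.0, 104.5]
wrist_force: [-0.1, -0.2, -3.0]
opening: 0.0113
grasp_force: 39.8
```

Request:
{"op": "play_rows", "data": {"increments": [{"slide":[0,0,-6],"angular":[0,0,0],"claw":-1},{"slide":[0,0,-6],"angular":[0,0,0],"claw":-1},{"slide":[0,0,-6],"angular":[0,0,0],"claw":-1},{"slide":[0,0,-5],"angular":[0,0,0],"claw":-1},{"slide":[0,0,-4],"angular":[0,0,0],"claw":-1},{"slide":[0,0,-3],"angular":[0,0,0],"claw":-1},{"slide":[0,0,-1],"angular":[0,0,0],"claw":-1},{"slide":[0,0,0],"angular":[0,0,0],"claw":-1}]}}

```text
time: 8.15
ee_pos: [0.5537, -0.1544, 0.2193]
tcp_rot: [180.0, 0.0, 104.5]
wrist_force: [-0.5, 0.4, -4.2]
opening: 0.0115
grasp_force: 39.8
```

Request:
{"op": "play_rows", "data": {"increments": [{"slide":[0,0,0],"angular":[0,0,1],"claw":-1},{"slide":[0,0,0],"angular":[0,0,2],"claw":-1},{"slide":[0,0,0],"angular":[0,0,3],"claw":-1},{"slide":[0,0,0],"angular":[0,0,3],"claw":-1},{"slide":[0,0,0],"angular":[0,0,3],"claw":-1},{"slide":[0,0,0],"angular":[0,0,3],"claw":-1},{"slide":[0,0,0],"angular":[0,0,3],"claw":-1},{"slide":[0,0,0],"angular":[0,0,3],"claw":-1}]}}

```text
time: 8.95
ee_pos: [0.5535, -0.1544, 0.219]
tcp_rot: [-180.0, -0.0, 83.3]
wrist_force: [-0.3, 0.1, -3.7]
opening: 0.0118
grasp_force: 39.8
```

Request:
{"op": "play_rows", "data": {"increments": [{"slide":[0,0,0],"angular":[0,0,3],"claw":-1},{"slide":[0,0,0],"angular":[0,0,3],"claw":-1},{"slide":[0,0,0],"angular":[0,0,3],"claw":-1},{"slide":[0,0,0],"angular":[0,0,3],"claw":-1},{"slide":[0,0,0],"angular":[0,0,3],"claw":-1},{"slide":[0,0,0],"angular":[0,0,3],"claw":-1},{"slide":[0,0,0],"angular":[0,0,3],"claw":-1},{"slide":[0,0,0],"angular":[0,0,3],"claw":-1}]}}

```text
time: 9.75
ee_pos: [0.5535, -0.1544, 0.219]
tcp_rot: [-180.0, 0.0, 59.3]
wrist_force: [-0.3, -0.4, -3.5]
opening: 0.0115
grasp_force: 39.8
```

Request:
{"op": "play_rows", "data": {"increments": [{"slide":[0,0,0],"angular":[0,0,3],"claw":-1},{"slide":[0,0,0],"angular":[0,0,3],"claw":-1},{"slide":[0,0,0],"angular":[0,0,3],"claw":-1},{"slide":[0,0,0],"angular":[0,0,3],"claw":-1},{"slide":[0,0,0],"angular":[0,0,3],"claw":-1},{"slide":[0,0,0],"angular":[0,0,3],"claw":-1},{"slide":[0,0,0],"angular":[0,0,3],"claw":-1},{"slide":[0,0,0],"angular":[0,0,3],"claw":-1}]}}

```text
time: 10.55
ee_pos: [0.5535, -0.1544, 0.219]
tcp_rot: [-180.0, 0.0, 35.3]
wrist_force: [0.2, -0.2, -3.7]
opening: 0.0116
grasp_force: 39.8
```

Request:
{"op": "play_rows", "data": {"increments": [{"slide":[0,0,0],"angular":[0,0,3],"claw":-1},{"slide":[0,0,0],"angular":[0,0,3],"claw":-1},{"slide":[0,0,0],"angular":[0,0,3],"claw":-1},{"slide":[0,0,0],"angular":[0,0,3],"claw":-1},{"slide":[0,0,0],"angular":[0,0,3],"claw":-1},{"slide":[0,0,0],"angular":[0,0,3],"claw":-1},{"slide":[0,0,0],"angular":[0,0,2],"claw":-1},{"slide":[0,0,0],"angular":[0,0,1],"claw":-1}]}}

```text
time: 11.35
ee_pos: [0.5536, -0.1544, 0.219]
tcp_rot: [-180.0, 0.0, 14.4]
wrist_force: [-0.6, 0.2, -3.6]
opening: 0.0111
grasp_force: 39.8
```

Request:
{"op": "play_rows", "data": {"increments": [{"slide":[0,0,0],"angular":[0,0,0.5],"claw":-1},{"slide":[0,0,0],"angular":[0,0,0],"claw":-1},{"slide":[0,0,0],"angular":[0,0,0],"claw":-1},{"slide":[0,0,0],"angular":[0,0,0],"claw":-1},{"slide":[0,0,0],"angular":[0,0,0],"claw":-1},{"slide":[0,0,0],"angular":[0,0,0],"claw":-1},{"slide":[0,0,0],"angular":[0,0,0],"claw":-1},{"slide":[0,0,0],"angular":[0,0,0],"claw":-1}]}}

```text
time: 12.15
ee_pos: [0.5536, -0.1544, 0.2193]
tcp_rot: [-180.0, 0.0, 14.0]
wrist_force: [0.2, 0.2, -4.0]
opening: 0.0111
grasp_force: 39.8
```

```bash
python3 - <<'E'
from h import *
im=bot.camera("wrist");s=bot.camera("side");t=bot.camera("top")
r=lambda a:cv2.resize(np.ascontiguousarray(a),(400,300))
cv2.imwrite("pics/w4.png",np.vstack([np.hstack([r(im),r(s[165:300,240:420])]),np.hstack([r(t[140:260,230:390]),r(t)])])[:,:,::-1])
o=bot.get_obs();print(o["time"],o["ee_pos"],o["tcp_rot"],o["wrist_force"],o["q"],o["grasp_force"])
E
```

```text
12.3 [ 0.55363373 -0.15439724  0.21927155] [-1.79998965e+02  2.42022087e-03  1.39814817e+01] [ 0.94306843 -0.32777753 -3.81234439] [-1.55825740e+01  7.86347346e+00  9.77906112e+00  9.19182036e+01
 -2.93684176e-04  1.50435944e+02] 39.8384428024292
```

View pics/w4.png

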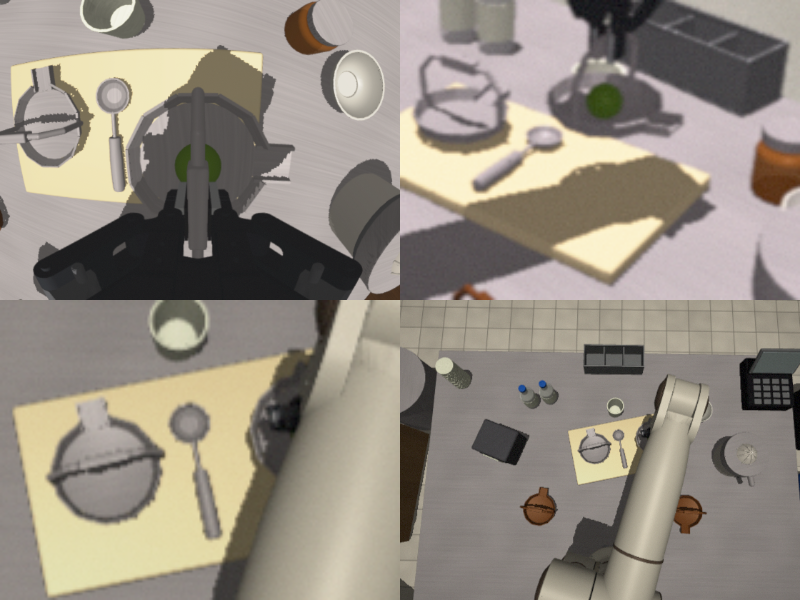

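The dish is level and at rest about 10 cm up. The lime is centred at (198,163), and the lip at (282,163) points to the juicer within about 2°. Everything else is in its place.

```bash
python3 -c "
from workcell import bot
print(bot.job_done())"
```

```text
the job is handed in; nothing more can be done
None
```

I handed the job in; it returned no verdict. At hand-in the arm held the lime dish by its bail, level and at rest about 10 cm above the board, with the lip within about 2° of the board's long axis towards the juicer, the lime centred, and everything else where it was in the last camera views.

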